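# Restock the condiment rack in order of height

## Robot

A 6-joint arm with a two-finger parallel gripper is mounted at the origin on a cart in front of the work surface, level with it; the furniture and walls round the work are solid. World frame = base frame: x ahead of the robot, y to its left, z up, the work surface at z = 0. Lengths are in m, angles in rad, forces in N, time in s.
With the tool pointing down it reaches from about 0.25 to 0.8 m from the base axis. Payload 3.9 kg.
Tool frame: the origin (TCP) lies midway between the tips of the shut fingers; the grasp point (between the pads) lies 19 mm behind it (ctrl.grip_depth is the z of the grasp point in the tool frame, in m); z points along the fingers, y is the line along which they close (so a half turn about z gives the same grasp; the last joint's range is limited). The gripper opens to 85 mm and grips with 20 to 120 N. Pads are 22 mm wide; open, the fingers measure 114 mm over their backs; the gripper's body (76 mm by 85 mm) begins 54 mm behind the grasp point. The pads swing forward as they close: fully open they stand 13 mm farther back than shut.
Start: joints at [-1.17, 0.26, -0.138, 1.173, 0, 1.571], TCP at [0.205, -0.483, 0.231] pointing down, gripper open.
Joint ranges: [-2.78, 2.78], [-0.83, 1.72], [-1.28, 1.37], [-1.9, 2.12], [-1.57, 1.48], [-3.14, 3.14]. Speed limits (rad/s): [2.57, 2.57, 3.14, 3.14, 3.14, 3.14].

## Interface

Orientations are given as a unit quaternion [x, y, z, w].
In Python, from cell import ctrl gives the robot as it stands.
- The arm moves only by the shell command python3 -m pendant 'ROWS' [FORCE]. ROWS is text: rows parted by semicolons, each of 7 numbers parted by spaces: the shift along the tool's x, y, z in m, then the turn, a rotation vector about the tool's x, y, z in rad, then the opening, from -1 (shut) to 1 (fully open). In form: tx ty tz ax ay az fingers; .... A call has 1 to 5 rows; each row is the pose to reach, as a shift and turn from the pose commanded when the call began, along the tool's axes at that moment; what a row does not reach only later rows make up. A row lasts 1/8 s, in which the tool goes at most 62.5 mm and 10.7 degrees, less where a joint would pass 70% of its speed; a pose out of reach is approached as far as the arm can. A call with a gripper value outside its range is refused whole. The fingers move at their own pace and stop on an object; FORCE is the grip in N (left out, the last holds). Time passes only in rows, so rows that repeat a pose let the fingers close. It gives the time, the measured TCP pose, the force, the opening and the grip force at its end, in the units of the state.
- ctrl.sense(): the state, without advancing time (a new reading comes with each control period).
- ctrl.grab_frame(name): name is "side" or "top"; returns a dict with "image" (400x640x3 uint8, blue, green, red), "intrinsics" (3x3 intrinsics, pixels), "origin" and "attitude" of the camera in the world. Camera axes: x right, y down, z forward; pixel columns grow to the right and rows downward; lengths in m; the calibration is good to about 2 mm. A picture is of the moment at which its call begins. There is no depth.
- ctrl.hand_in(): hands the job in; it is judged then, once.
The state is a dict: "time": time; "joint_positions": joint angles; "dq": joint speeds; "effort": joint torques, N m; "eef_pos": TCP position; "orientation": TCP orientation; "contact_force": force on the tool from outside, world axes, zero at the start; "ft_torque": the same for the moment, N m; "gripper_width": finger opening in m; "finger_force": force on a finger pad.
Only numpy, scipy, OpenCV 4.12 (cv2) and the standard library are available. Lean on these libraries where they do the work, as an engineer would, in place of code of your own. Each camera call takes 0.05 s, during which the arm holds its last target. There are 200 camera calls.

## Task

Put the ketchup, the mustard, the spice jar and the salt shaker back into the four empty bays of the condiment rack, one upright in the middle of each bay, so that the whole row steps down in height from the hot sauce bottle at one end to the little jam jar at the other and nothing is hidden behind a taller neighbour. Set each one down on the floor of its bay before letting go, do not drop it, leave the hot sauce and the jam jar standing in their end bays, and do not disturb the orange or the yoghurt.

Things in the scene. Friction and masses are not known exactly. Their poses are not given: they have to be found in the camera images.
- rack: fixed condiment rack: wood board 446 x 86 mm with black wire rails and dividers, six bays in a row. Origin: centre of its underside, on the worktop; x across the row (away from the robot at yaw 0), y along it. Bay centres at y = -180, -108, -36, 36, 108, 180 mm; each 68 x 68 mm between wires; floor 14 mm and wire tops 36 mm above the origin. Turned up to 0.12 rad. Outer bays taken, four empty
- hot_sauce: tallest: clear glass hot sauce bottle with a red and green label and a yellow cap, 48 mm diameter, 184 mm high, narrow neck. Stands in one outermost bay of the rack, at either end: the tall end of the row. Stays where it is. Origin: centre of its underside
- ketchup: second tallest, to put away: oval red and clear bottle with dark green cap, 161 mm high. Body 46 mm (its x) by 58 mm (its y, 63 with the print); round cap 48 mm in diameter at heights 132 to 161 mm, can be gripped from any side. Fits a bay either way round. Origin: centre of its underside, z up. About 0.2 kg. Starts on the worktop in front of the rack, turned up to 0.8 rad
- mustard: third tallest, to be put away: yellow round squeeze bottle with a white screw collar and a white pointed nozzle, 48 mm diameter up to 86 mm high, collar 46 mm diameter from 91 to 106 mm, tip of the nozzle at 134 mm. Origin: centre of its underside, z up. About 0.19 kg. Starts standing in front of the rack
- cinnamon_jar: fourth tallest, to be put away: round glass spice jar with a brown label and a red cap, 45 mm diameter, 106 mm high (cap from 86 to 106 mm). Origin: centre of its underside, z up. About 0.11 kg. Starts standing in front of the rack
- salt_shaker: fifth tallest, to be put away: clear glass shaker of white salt with a pale grey cap, 47 mm across, 83 mm high. Its firm core, on which fingers close, is a square of 36 mm with sides along its own x and y axes. Origin: centre of its underside, z up. About 0.16 kg. Starts standing in front of the rack, turned up to 0.6 rad
- jam_jar: shortest: small jar of dark red jam with a white paper band and a blue lid, 44 mm diameter, 50 mm high. Stands in the other outermost bay of the rack: the low end of the row. Stays where it is. Origin: centre of its underside
- orange: bystander, not to be disturbed: an orange, about 62 mm, on the worktop at the right. Origin: its underside
- yoghurt: bystander, not to be disturbed: a pot of yoghurt, 72 mm diameter and 72 mm high, on the worktop at the left. Origin: centre of its underside
Not all that is in view belongs to the job. Leave any green look-alike of the salt_shaker alone.

How it is judged:
At the end, for the whole second after the job is handed in: From the hot sauce on: ketchup, mustard, spice jar, salt shaker, each on its bay floor (origin 9 to 19 mm above the rack's), upright within 0.1 rad, at rest, within 15 mm of its bay's centre along and across the row; hot sauce still in its end bay, it and the jam jar upright (((y of hot_sauce in the frame of rack above 0.16 m and y of ketchup in the frame of rack between 0.093 and 0.123 m and y of mustard in the frame of rack between 0.021 and 0.051 m and y of cinnamon_jar in the frame of rack between -0.051 and -0.021 m and y of salt_shaker in the frame of rack between -0.123 and -0.093 m) or (y of hot_sauce in the frame of rack below -0.16 m and y of ketchup in the frame of rack between -0.123 and -0.093 m and y of mustard in the frame of rack between -0.051 and -0.021 m and y of cinnamon_jar in the frame of rack between 0.021 and 0.051 m and y of salt_shaker in the frame of rack between 0.093 and 0.123 m)) and x of ketchup in the frame of rack between -0.015 and 0.015 m and z of ketchup in the frame of rack between 0.009 and 0.019 m and angle between each of ketchup, mustard, cinnamon_jar, salt_shaker, hot_sauce, jam_jar's own z axis and vertical below 0.1 rad and linear speed of each of ketchup, mustard, cinnamon_jar, salt_shaker below 0.02 m/s and x of mustard in the frame of rack between -0.015 and 0.015 m and z of mustard in the frame of rack between 0.009 and 0.019 m and x of cinnamon_jar in the frame of rack between -0.015 and 0.015 m and z of cinnamon_jar in the frame of rack between 0.009 and 0.019 m and x of salt_shaker in the frame of rack between -0.015 and 0.015 m and z of salt_shaker in the frame of rack between 0.009 and 0.019 m); the robot touches nothing.
It fails at once if the hot sauce bottle or the little jam jar is pushed about in its end bay (more than 18 mm) or tipped (distance of any of hot_sauce, jam_jar from where it was at the start of the episode above 0.018 m or angle between any of hot_sauce, jam_jar's own z axis and vertical above 0.35 rad).
It fails at once if the orange or the yoghurt pot is displaced by more than 30 mm (distance of any of orange, yoghurt from where it was at the start of the episode above 0.03 m).
It fails at once if one of the four is let fall: out of the fingers while its underside is more than 40 mm above the worktop (26 mm above the bay floor) ((height (world z) of ketchup above 0.04 m and contact force between the fingers and ketchup below 0.05 N) or (height (world z) of mustard above 0.04 m and contact force between the fingers and mustard below 0.05 N) or (height (world z) of cinnamon_jar above 0.04 m and contact force between the fingers and cinnamon_jar below 0.05 N) or (height (world z) of salt_shaker above 0.04 m and contact force between the fingers and salt_shaker below 0.05 N)).
It also fails if it takes over 115 s, if anything falls off the work surface, if the arm or the gripper's body presses on something with over 40 N, if the wrist force passes 120 N, or if a joint passes its speed limit or range.

## Working session

There is one attempt and no reset: what is moved stays moved. The work goes in short steps, Python scripts to look and compute and a shell command to move; the robot and the scene stay as the last step left them, time stands still between calls to the robot, and variables do not carry over. Pictures are saved under pics/ and viewed, at most 14 in all, crops included, and the job is handed in when it is done.

```bash
mkdir -p pics; ls; python3 - <<'E'
from cell import ctrl
import cv2,numpy as np
np.set_printoptions(precision=4,suppress=True)
for n in("side","top"):
    f=ctrl.grab_frame(n);cv2.imwrite(f"pics/{n}0.png",f["image"]);print(n,f["intrinsics"],f["origin"],f["attitude"])
s=ctrl.sense();print(s,ctrl.grip_depth)
E
```

```text
pics
side [[375.073    0.     319.8302]
 [  0.     375.073  196.1105]
 [  0.       0.       1.    ]] [ 0.9464 -0.8689  0.7254] [ 0.8789  0.1962 -0.0849 -0.4264]
top [[409.923    0.     314.7719]
 [  0.     409.923  206.2846]
 [  0.       0.       1.    ]] [ 0.4705 -0.0904  1.0843] [ 0.7096 -0.7018  0.0396 -0.0489]
{'time': 0.1, 'joint_positions': array([-1.17  ,  0.2606, -0.1392,  1.1727,  0.    ,  1.5708]), 'dq': array([-0.0001, -0.0017,  0.001 ,  0.0006,  0.0015,  0.0004]), 'effort': array([ -0.0004, -40.6508,  25.4528,   0.0101,   0.    ,   0.    ]), 'eef_pos': array([ 0.2046, -0.4828,  0.2306]), 'orientation': array([ 0.98  ,  0.1991, -0.0002, -0.0009]), 'contact_force': array([ 0.4741, -0.1901, -0.3103]), 'ft_torque': array([-0.0034, -0.0531,  0.0209]), 'finger_force': 0.0, 'gripper_width': 0.08538967782145526} -0.0187
```

View pics/side0.png

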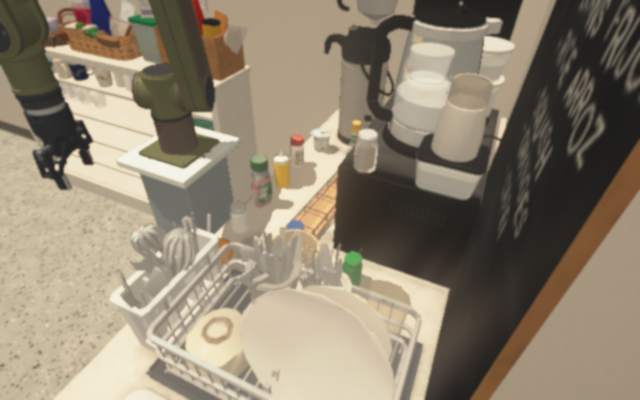

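View pics/top0.png

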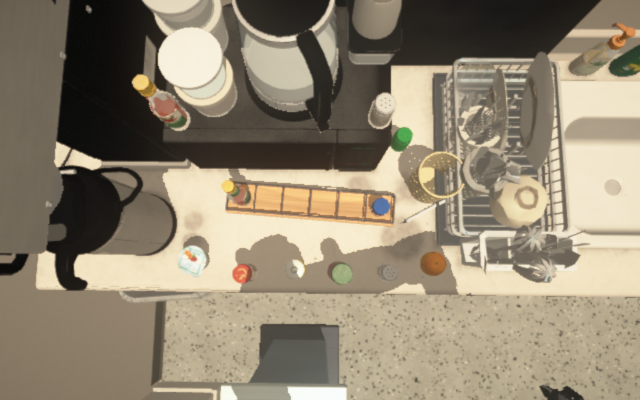

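Top view: hot sauce (237,192) is at the left end of the rack and the jam jar (381,206) at the right. In front stand yoghurt (192,260), spice jar (242,273), mustard (297,268), ketchup (342,272), the grey-capped salt shaker (389,271) and orange (433,263).

Salt candidates:
- (389,271): grey cap, in front of the rack. This fits the description.
- (402,139): green look-alike.
- (382,110): white-topped shaker on the stove.

I'll confirm with enlarged crops.

```bash
python3 - <<'E'
import cv2
a=cv2.imread("pics/top0.png")[150:300,170:450];cv2.imwrite("pics/topc.png",cv2.resize(a,None,fx=2.85,fy=2.85,interpolation=cv2.INTER_CUBIC))
a=cv2.imread("pics/side0.png")[112:262,190:385];cv2.imwrite("pics/sidec.png",cv2.resize(a,None,fx=4,fy=4,interpolation=cv2.INTER_CUBIC))
E
```

```text
(no output)
```

View pics/topc.png

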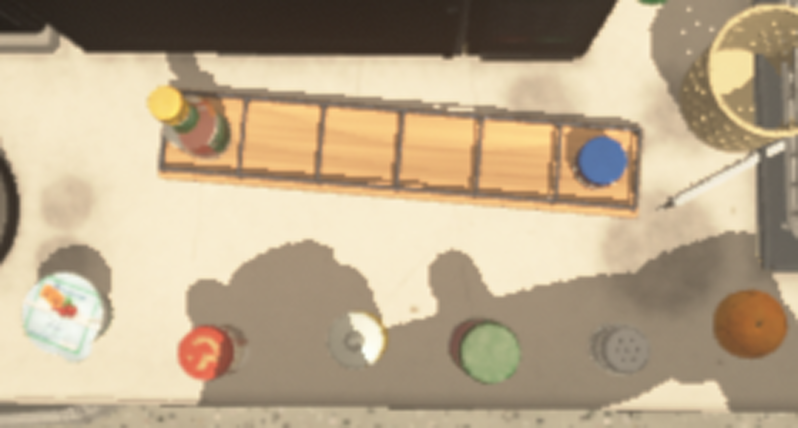

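View pics/sidec.png

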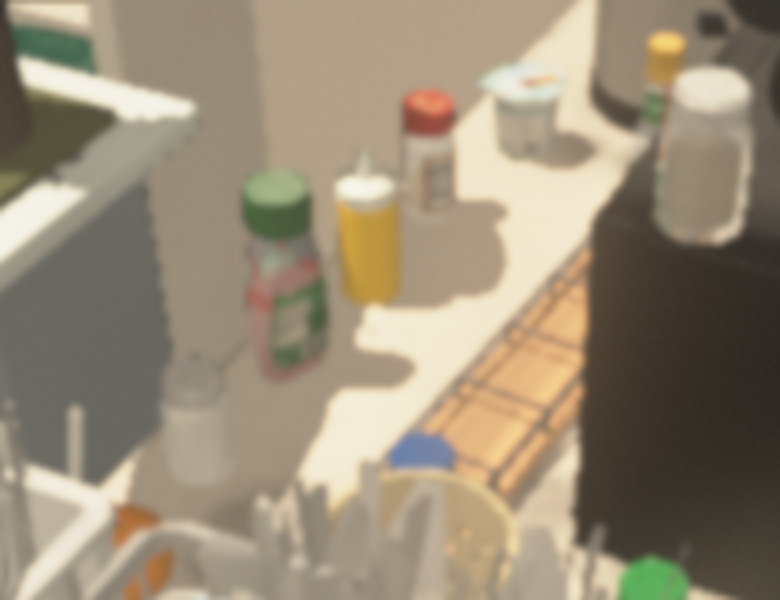

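The crops confirm it: the grey perforated cap at top crop (625,350), full image (389,272), is the salt shaker. Next I triangulate.

```bash
cat > h.py <<'E'
import numpy as np
from scipy.spatial.transform import Rotation as R
np.set_printoptions(precision=4,suppress=True)
C={"top":(409.923,314.7719,206.2846,[.4705,-.0904,1.0843],[.7096,-.7018,.0396,-.0489]),
"side":(375.073,319.8302,196.1105,[.9464,-.8689,.7254],[.8789,.1962,-.0849,-.4264])}
def ray(c,u,v):
    f,cx,cy,o,q=C[c]; d=R.from_quat(q).apply([(u-cx)/f,(v-cy)/f,1]); return np.array(o),d/np.linalg.norm(d)
def atz(c,u,v,z):
    o,d=ray(c,u,v); return o+d*(z-o[2])/d[2]
def proj(c,p):
    f,cx,cy,o,q=C[c]; d=R.from_quat(q).inv().apply(np.array(p)-o); return d[:2]/d[2]*f+[cx,cy]
def tri(a,b):
    (o1,d1),(o2,d2)=ray("top",*a),ray("side",*b)
    s=np.linalg.lstsq(np.stack([d1,-d2],1),o2-o1,rcond=None)[0]; p,q=o1+s[0]*d1,o2+s[1]*d2
    return (p+q)/2,np.linalg.norm(p-q)
T=lambda x,y:((x+.5)/2.85+169.5,(y+.5)/2.85+149.5)
S=lambda x,y:((x+.5)/4+189.5,(y+.5)/4+111.5)
E
python3 - <<'E'
from h import *
for n,a,b in[("cinn",(205,352),(429,98)),("must tip",(354,342),(366,150)),("ketch",(490,352),(278,185)),("salt",(625,349),(194,368)),("jam",(603,160),(420,443)),("hot",(167,103),(666,40))]:
    print(n,*tri(T(*a),S(*b)))
for n,a,z in[("cinn",(205,352),.106),("must",(354,342),.134),("ketch",(490,352),.161),("salt",(625,349),.083),("jam",(603,160),.064),("hot",(167,103),.198)]: print(n,atz("top",*T(*a),z))
print("rack corners near (z=.014), wire tops")
for a,z in[((160,176),.007),((637,214),.007),((166,90),.036),((640,125),.036),((240,175),.014),((241,98),.036),((322,102),.036),((402,111),.036),((479,118),.036),((557,126),.036)]: print(atz("top",*T(*a),z))
print("oven",atz("top",*T(90,52),0),atz("top",*T(580,60),0))
E
```

```text
cinn [0.4331 0.0934 0.1111] 0.0008191790031490037
must tip [ 0.4438 -0.0304  0.1319] 0.0019344982799604556
ketch [ 0.4377 -0.1388  0.1614] 0.0005632865817572732
salt [ 0.4387 -0.2565  0.0856] 0.0001961828525369761
jam [ 0.6005 -0.2419  0.0707] 0.0009003234195465213
hot [0.6258 0.1127 0.1993] 0.0013681167854258823
cinn [0.4326 0.0942 0.106 ]
must [ 0.4431 -0.031   0.134 ]
ketch [ 0.4374 -0.139   0.161 ]
salt [ 0.4385 -0.257   0.083 ]
jam [ 0.6018 -0.2427  0.064 ]
hot [0.6254 0.1127 0.198 ]
rack corners near (z=.014), wire tops
[0.5899 0.1604 0.007 ]
[ 0.5592 -0.282   0.007 ]
[0.6658 0.1512 0.036 ]
[ 0.6377 -0.2806  0.036 ]
[0.5908 0.0847 0.014 ]
[0.659  0.0823 0.036 ]
[0.656  0.0082 0.036 ]
[ 0.6484 -0.0648  0.036 ]
[ 0.6427 -0.1348  0.036 ]
[ 0.636  -0.2055  0.036 ]
oven [0.7085 0.2333 0.    ] [ 0.705  -0.2313  0.    ]
```

```bash
python3 - <<'E'
import cv2,numpy as np
t=cv2.imread("pics/top0.png")[257:287,325:405]
s=cv2.imread("pics/side0.png")[145:240,225:285]
t=cv2.resize(t,(640,240),interpolation=cv2.INTER_LANCZOS4)
s=cv2.resize(s[50:95,:60],(440,330),interpolation=cv2.INTER_LANCZOS4)
o=np.zeros((580,640,3),np.uint8);o[:240]=t;o[245:575,:440]=s
o=cv2.convertScaleAbs(o,alpha=1.5)
cv2.imwrite("pics/salt.png",o)
E
```

```text
(no output)
```

View pics/salt.png

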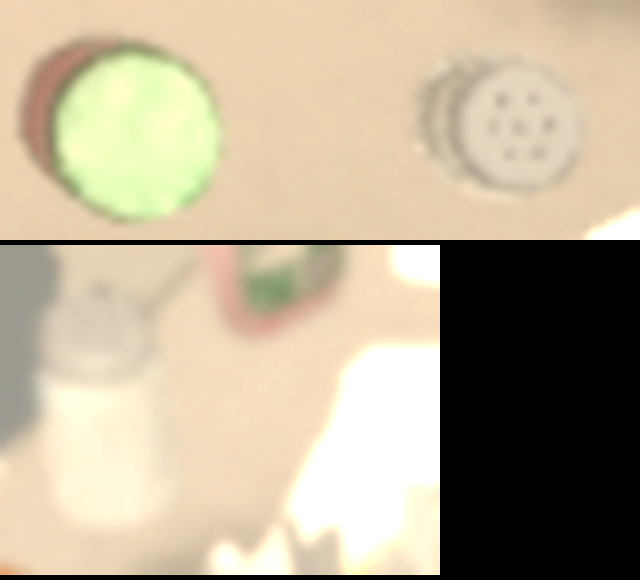

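The hole pattern on the cap suggests a salt yaw of about 4°, or 34°/-26°. Finger width on closing will tell which.

```bash
python3 -m pendant '0.05 -0.02 0 0 0 0.13 1; 0.10 -0.04 0 0 0 0.26 1; 0.15 -0.06 0 0 0 0.40 1; 0.20 -0.08 0 0 0 0.40 1; 0.20 -0.08 0 0 0 0.40 1' 30
```

```text
time: 0.72
eef_pos: [0.3596, -0.3291, 0.2309]
orientation: [1.0, 0.003, -0.0, -0.001]
contact_force: [-1.6, 0.1, -0.6]
gripper_width: 0.0851
finger_force: 0.0
```

```bash
python3 -m pendant '0.04 -0.037 0 0 0 0 1; 0.08 -0.074 0 0 0 0 1; 0.08 -0.074 0.05 0 0 0 1; 0.08 -0.074 0.10 0 0 0 1; 0.08 -0.074 0.10 0 0 0 1' 25
python3 -m pendant '0 0 0.04 0 0 0 1; 0 0 0.08 0 0 0 1; 0 0 0.098 0 0 0 1; 0 0 0.098 0 0 0 0.6; 0 0 0.098 0 0 0 0.3'
python3 -m pendant '0 0 0 0 0 0 0.1; 0 0 0 0 0 0 -0.1; 0 0 0 0 0 0 -0.3; 0 0 0 0 0 0 -0.3; 0 0 0 0 0 0 -0.3' 20
```

```text
time: 1.35
eef_pos: [0.4337, -0.2561, 0.1277]
orientation: [1.0, 0.0, -0.004, -0.002]
contact_force: [-1.0, 0.6, -0.5]
gripper_width: 0.086
finger_force: 0.0
time: 1.98
eef_pos: [0.4391, -0.259, 0.0352]
orientation: [1.0, 0.0, 0.001, 0.001]
contact_force: [0.5, -0.6, 0.2]
gripper_width: 0.0555
finger_force: 0.0
time: 2.6
eef_pos: [0.4385, -0.2584, 0.0344]
orientation: [1.0, 0.0, 0.001, 0.001]
contact_force: [-1.1, -0.9, 5.8]
gripper_width: 0.0363
finger_force: 20.7
```

```bash
python3 -m pendant '0 0 0 0 0 0 -0.4; 0 0 -0.03 0 0 0 -0.4; 0 0 -0.06 0 0 0 -0.4; 0.01 0 -0.09 0 0 0 -0.4; 0.03 -0.01 -0.10 0 0 0 -0.4' 40
python3 -m pendant '0.03 -0.015 0 0 0 0.02 -0.4; 0.06 -0.03 0 0 0 0.04 -0.4; 0.09 -0.05 0 0 0 0.06 -0.4; 0.12 -0.065 0 0 0 0.07 -0.4; 0.139 -0.077 0 0 0 0.07 -0.4'
python3 -m pendant '0 0 0 0 0 0 -0.4; 0 0 0 0 0 0 -0.4'; python3 - <<'E'
from cell import ctrl
import cv2
for n in("side","top"):cv2.imwrite(f"pics/{n}1.png",ctrl.grab_frame(n)["image"])
E
```

```text
time: 3.22
eef_pos: [0.4683, -0.2481, 0.1351]
orientation: [1.0, -0.0, 0.001, 0.001]
contact_force: [-0.3, 0.7, -2.2]
gripper_width: 0.0358
finger_force: 39.9
time: 3.85
eef_pos: [0.6076, -0.1693, 0.1326]
orientation: [0.999, -0.034, -0.0, -0.0]
contact_force: [-0.9, 0.5, -1.3]
gripper_width: 0.0361
finger_force: 39.9
time: 4.1
eef_pos: [0.6054, -0.1705, 0.1327]
orientation: [0.999, -0.035, -0.001, -0.0]
contact_force: [-1.2, -0.3, -1.1]
gripper_width: 0.0359
finger_force: 39.8
```

```bash
python3 -m pendant '0.001 0 0.02 0 0 0 -0.4; 0.001 0 0.04 0 0 0 -0.4; 0.001 0 0.06 0 0 0 -0.4; 0.001 0 0.07 0 0 0 -0.4; 0.001 0 0.074 0 0 0 -0.4'
python3 -m pendant '0 0 0.003 0 0 0 -0.4; 0 0 0.006 0 0 0 -0.4; 0 0 0.008 0 0 0 -0.4; 0 0 0.009 0 0 0 -0.4; 0 0 0.010 0 0 0 -0.4'; python3 -m pendant '0 0 0.00 0 0 0 -0.4; 0 0 0.0 0 0 0 -0.4'
```

```text
time: 4.82
eef_pos: [0.607, -0.1709, 0.059]
orientation: [0.999, -0.035, -0.0, -0.0]
contact_force: [-0.2, -0.2, -1.4]
gripper_width: 0.0362
finger_force: 39.8
time: 5.45
eef_pos: [0.6077, -0.1706, 0.0494]
orientation: [0.999, -0.035, 0.0, 0.0]
contact_force: [0.4, -0.0, -2.4]
gripper_width: 0.036
finger_force: 39.8
time: 5.7
eef_pos: [0.6077, -0.1706, 0.0494]
orientation: [0.999, -0.035, 0.0, 0.0]
contact_force: [0.8, -1.1, -1.4]
gripper_width: 0.0363
finger_force: 39.8
```

View pics/top1.png

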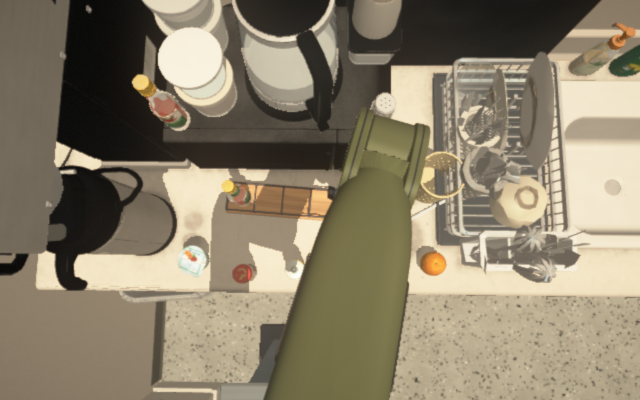

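The arm hides the rack from above, so I lower by force feel until it touches.

```bash
python3 -m pendant '0 0 0.001 0 0 0 -0.4; 0 0 0.0015 0 0 0 -0.4; 0 0 0.002 0 0 0 -0.4; 0 0 0.002 0 0 0 -0.4'
python3 -m pendant '0 0 0.001 0 0 0 -0.4; 0 0 0.0015 0 0 0 -0.4; 0 0 0.002 0 0 0 -0.4; 0 0 0.002 0 0 0 -0.4'
```

```text
time: 6.2
eef_pos: [0.6079, -0.1707, 0.0485]
orientation: [0.999, -0.035, 0.001, 0.0]
contact_force: [-2.3, 0.3, 6.1]
gripper_width: 0.0362
finger_force: 40.7
time: 6.7
eef_pos: [0.6079, -0.1707, 0.0484]
orientation: [0.999, -0.035, 0.001, 0.0]
contact_force: [-5.3, 0.7, 16.0]
gripper_width: 0.0361
finger_force: 41.6
```

```bash
python3 -m pendant '0 0 -0.002 0 0 0 -0.2; 0 0 -0.002 0 0 0 0.1; 0 0 -0.002 0 0 0 0.3; 0 0 -0.002 0 0 0 0.3; 0 0 -0.012 0 0 0 0.3'
python3 -m pendant '0 0 -0.03 0 0 0 0.3; 0 0 -0.07 0 0 0 0.3; 0 0 -0.11 0 0 0 0.5; -0.03 -0.03 -0.15 0 0 0 0.6; -0.06 -0.08 -0.15 0 0 0 0.6'
python3 -m pendant '-0.03 -0.05 0 0 0 -0.02 1; -0.06 -0.1 0 0 0 -0.05 1; -0.09 -0.14 0 0 0 -0.07 1; -0.12 -0.18 0 0 0 -0.07 1; -0.12 -0.18 0 0 0 -0.07 1'; python3 - <<'E'
from cell import ctrl
import cv2,numpy as np
a=[]
for n,(x,y) in {"side":(190,112),"top":(190,165)}.items():
    f=ctrl.grab_frame(n)["image"];cv2.imwrite(f"pics/{n}2.png",f)
    w,h=(195,150) if n=="side" else(240,75)
    c=f[y:y+h,x:x+w]; a.append(cv2.resize(c,(720,int(h*720/w)),interpolation=cv2.INTER_CUBIC)[:340] if n=="top" else cv2.resize(c,(468,360)))
a=[np.pad(i,((0,0),(0,720-i.shape[1]),(0,0))) for i in a]
cv2.imwrite("pics/v2.png",np.vstack(a))
E
```

```text
time: 7.32
eef_pos: [0.6067, -0.1703, 0.0565]
orientation: [0.999, -0.035, -0.001, -0.0]
contact_force: [-0.3, 0.3, 0.7]
gripper_width: 0.0556
finger_force: 0.0
time: 7.95
eef_pos: [0.5559, -0.0872, 0.2117]
orientation: [0.999, -0.036, 0.004, 0.001]
contact_force: [1.4, 1.4, -0.2]
gripper_width: 0.0682
finger_force: 0.0
time: 8.57
eef_pos: [0.4489, 0.047, 0.208]
orientation: [0.999, 0.036, -0.001, -0.023]
contact_force: [1.2, 0.4, 0.1]
gripper_width: 0.0857
finger_force: 0.0
```

View pics/v2.png

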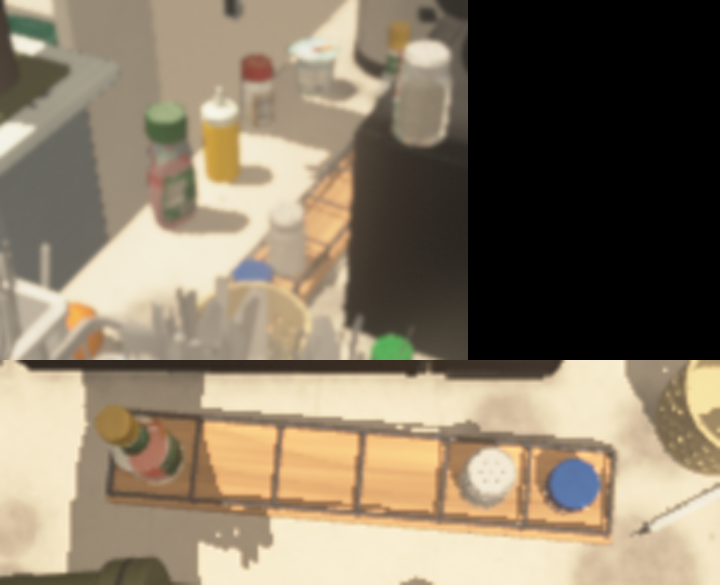

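The salt shaker stands upright in the bay beside the jam jar. Now I check the pose of the arm and the salt position.

```bash
python3 - <<'E'
from h import *
from cell import ctrl
s=ctrl.sense();print(s["eef_pos"],s["orientation"],s["joint_positions"])
p=atz("top",190+490/3,165+112/3,.097);c=np.array([.615,-.0635]);th=-.069
d=p[:2]-c;print(p,d[0]*np.cos(th)+d[1]*np.sin(th),-d[0]*np.sin(th)+d[1]*np.cos(th))
E
python3 -m pendant '0 0 0 0 0 0 1;0 0 0 0 0 0 1'
```

```text
[0.4502 0.0467 0.2079] [ 0.9991  0.0357 -0.0009 -0.0233] [ 0.0704  0.149  -0.3466  1.0754  0.0467  3.1406]
[ 0.6054 -0.1702  0.097 ] -0.0022613386225856045 -0.10706902988807507
time: 8.93
eef_pos: [0.4507, 0.0461, 0.2073]
orientation: [0.999, 0.035, -0.001, -0.023]
contact_force: [0.2, -0.6, -0.4]
gripper_width: 0.0851
finger_force: 0.0
```

The wrist roll is at its limit, so I turn the tool by about -90°. From here the fingers close across the row, which also keeps them clear of the neighbours.

```bash
python3 -m pendant '0 0 0 0 0 -0.18 1;0 0 0 0 0 -0.36 1; 0 0 0 0 0 -0.54 1; 0 0 0 0 0 -0.72 1; 0 0 0 0 0 -0.75 1'
python3 -m pendant '0 0 0 0 0 -0.18 1;0 0 0 0 0 -0.36 1; 0 0 0 0 0 -0.54 1; 0 0 0 0 0 -0.72 1; 0 0 0 0 0 -0.75 1'
cat >> h.py <<'E'
def goal(p,yaw):
    from cell import ctrl
    s=ctrl.sense(); r=R.from_quat(s["orientation"]); g=R.from_euler("z",yaw)*R.from_quat([1,0,0,0])
    print("at",s["eef_pos"],"shift",r.inv().apply(np.array(p)-s["eef_pos"]),"turn",(r.inv()*g).as_rotvec(),"q6",s["joint_positions"][5])
E
python3 - <<'E'
from h import *
goal([.433,.0937,.20],np.pi/2)
E
```

```text
time: 9.55
eef_pos: [0.4502, 0.0462, 0.2071]
orientation: [0.917, 0.398, 0.007, -0.022]
contact_force: [0.3, -0.1, -0.5]
gripper_width: 0.0852
finger_force: 0.0
time: 10.18
eef_pos: [0.4501, 0.0463, 0.2073]
orientation: [0.708, 0.706, 0.015, -0.018]
contact_force: [0.2, 0.2, 1.0]
gripper_width: 0.0852
finger_force: 0.0
at [0.4501 0.0463 0.2073] shift [ 0.0469 -0.0171  0.0095] turn [-0.005  -0.0465 -0.0025] q6 1.6427518699198984
```

```bash
python3 -m pendant '0.025 -0.01 0 -0.005 -0.046 0 1; 0.047 -0.017 0.009 -0.005 -0.046 0 1; 0.047 -0.017 0.009 -0.005 -0.046 0 1; 0.047 -0.017 0.009 -0.005 -0.046 0 1'
python3 - <<'E'
from h import *
goal([.433,.0937,.061],np.pi/2)
E
```

```text
time: 10.68
eef_pos: [0.4331, 0.0935, 0.2007]
orientation: [0.708, 0.707, 0.0, 0.0]
contact_force: [-0.3, -0.0, -0.2]
gripper_width: 0.085
finger_force: 0.0
at [0.4331 0.0935 0.2007] shift [ 0.0002 -0.0002  0.1397] turn [ 0.0004 -0.0001 -0.0015] q6 1.7849156591100372
```

```bash
python3 -m pendant '0 0 0.05 0 0 0 1; 0 0 0.09 0 0 0 1; 0 0 0.12 0 0 0 1; 0 0 0.139 0 0 0 1; 0 0 0.139 0 0 0 0.6'
python3 -m pendant '0 0 0 0 0 0 0.3; 0 0 0 0 0 0 0.1; 0 0 0 0 0 0 -0.1; 0 0 0 0 0 0 -0.3; 0 0 0 0 0 0 -0.3' 35
```

```text
time: 11.3
eef_pos: [0.432, 0.0929, 0.0606]
orientation: [0.708, 0.706, -0.001, -0.001]
contact_force: [0.0, -0.2, -0.2]
gripper_width: 0.0696
finger_force: 0.0
time: 11.92
eef_pos: [0.4338, 0.0941, 0.0628]
orientation: [0.707, 0.707, 0.001, 0.001]
contact_force: [-0.4, -0.9, 6.3]
gripper_width: 0.0436
finger_force: 35.2
```

```bash
python3 -m pendant '0 0 0 0 0 0 -0.3; 0 0 -0.03 0 0 0 -0.3; 0 0 -0.07 0 0 0 -0.3; 0 0.01 -0.11 0 0 0 -0.3; -0.02 0.04 -0.12 0 0 0 -0.3' 40
python3 -m pendant '-0.03 0.035 0 0 0 0 -0.3; -0.07 0.07 0 0 0 0 -0.3; -0.11 0.10 0 0 0 0 -0.3; -0.15 0.13 0 0 0 0 -0.3; -0.173 0.139 0 0 0 0 -0.3'
python3 -m pendant '0 0 0 0 0 0 -0.3; 0 0 0 0 0 0 -0.3'; python3 - <<'E'
from h import *
goal([.6125,-.0994,.085],np.pi/2)
E
```

```text
time: 12.55
eef_pos: [0.4738, 0.0748, 0.1847]
orientation: [0.706, 0.708, 0.002, 0.001]
contact_force: [1.0, -0.4, -1.4]
gripper_width: 0.0438
finger_force: 41.4
time: 13.18
eef_pos: [0.6132, -0.101, 0.1811]
orientation: [0.708, 0.707, 0.0, 0.0]
contact_force: [-1.1, 0.6, -1.5]
gripper_width: 0.0436
finger_force: 41.3
time: 13.42
eef_pos: [0.6107, -0.0982, 0.1814]
orientation: [0.707, 0.707, 0.0, -0.001]
contact_force: [-0.0, 0.7, -1.5]
gripper_width: 0.0434
finger_force: 41.3
at [ 0.6107 -0.0982  0.1814] shift [-0.0014  0.002   0.0964] turn [-0.0014 -0.0015  0.0006] q6 1.4101900503025682
```

```bash
python3 -m pendant '-0.001 0.002 0.03 0 0 0 -0.3; -0.001 0.002 0.06 0 0 0 -0.3; -0.001 0.002 0.085 0 0 0 -0.3; -0.001 0.002 0.097 0 0 0 -0.3; -0.001 0.002 0.102 0 0 0 -0.3'
python3 -m pendant '0 0 0.001 0 0 0 -0.3; 0 0 0.002 0 0 0 -0.3; 0 0 0.003 0 0 0 -0.3; 0 0 0.003 0 0 0 -0.3'; python3 -m pendant '0 0 0.001 0 0 0 -0.3; 0 0 0.002 0 0 0 -0.3; 0 0 0.002 0 0 0 -0.3'
```

```text
time: 14.05
eef_pos: [0.6132, -0.0991, 0.0794]
orientation: [0.707, 0.708, 0.0, -0.001]
contact_force: [-0.4, -1.0, -1.4]
gripper_width: 0.0439
finger_force: 41.4
time: 14.55
eef_pos: [0.6142, -0.1002, 0.0769]
orientation: [0.707, 0.707, 0.0, 0.0]
contact_force: [-0.6, -0.2, -1.5]
gripper_width: 0.0437
finger_force: 41.4
time: 14.92
eef_pos: [0.6142, -0.1002, 0.0768]
orientation: [0.707, 0.707, 0.001, 0.001]
contact_force: [-3.6, 0.7, 10.4]
gripper_width: 0.0439
finger_force: 42.3
```

```bash
python3 -m pendant '0 0 -0.002 0 0 0 0; 0 0 -0.002 0 0 0 0.3; 0 0 -0.002 0 0 0 0.6; 0 0 -0.02 0 0 0 0.6; 0 0 -0.05 0 0 0 0.8'
python3 -m pendant '0 0 -0.04 0 0 0 1; 0 -0.01 -0.08 0 0 0 1; 0.03 -0.06 -0.08 0 0 0 1; 0.05 -0.11 -0.08 0 0 0 1; 0.068 -0.165 -0.08 0 0 0 1'
python3 -m pendant '0 0 0 0 0 0 1; 0 0 0 0 0 0 1'; python3 - <<'E'
from h import *
goal([.4436,-.0307,.071],np.pi/2)
E
```

```text
time: 15.55
eef_pos: [0.6126, -0.0999, 0.1234]
orientation: [0.707, 0.707, -0.001, -0.002]
contact_force: [0.8, -0.1, 0.4]
gripper_width: 0.077
finger_force: 0.0
time: 16.18
eef_pos: [0.4476, -0.0315, 0.2044]
orientation: [0.707, 0.707, 0.0, -0.0]
contact_force: [0.2, 0.1, 0.6]
gripper_width: 0.0853
finger_force: 0.0
time: 16.42
eef_pos: [0.4496, -0.0321, 0.2049]
orientation: [0.707, 0.707, 0.001, 0.001]
contact_force: [0.7, -0.2, -0.7]
gripper_width: 0.0853
finger_force: 0.0
at [ 0.4496 -0.0321  0.2049] shift [ 0.0014 -0.0062  0.1339] turn [ 0.002  -0.0004  0.0003] q6 1.4987769500863393
```

```bash
python3 -m pendant '0.001 -0.006 0.04 0 0 0 1; 0.001 -0.006 0.08 0 0 0 1; 0.001 -0.006 0.115 0 0 0 1; 0.001 -0.006 0.134 0 0 0 1; 0.001 -0.006 0.134 0 0 0 0.6'
python3 -m pendant '0 0 0 0 0 0 0.3; 0 0 0 0 0 0 0.1; 0 0 0 0 0 0 -0.1; 0 0 0 0 0 0 -0.3; 0 0 0 0 0 0 -0.3' 40
python3 - <<'E'
from cell import ctrl
import cv2
f=ctrl.grab_frame("side")["image"][100:250,190:385];cv2.imwrite("pics/s3.png",cv2.resize(f,(650,500),interpolation=cv2.INTER_CUBIC))
E
```

```text
time: 17.05
eef_pos: [0.4433, -0.0314, 0.0692]
orientation: [0.707, 0.707, -0.001, -0.001]
contact_force: [0.5, -0.1, 0.5]
gripper_width: 0.07
finger_force: 0.0
time: 17.68
eef_pos: [0.4446, -0.0313, 0.0718]
orientation: [0.707, 0.707, 0.001, 0.001]
contact_force: [1.0, -0.3, 6.2]
gripper_width: 0.0462
finger_force: 41.1
```

View pics/s3.png

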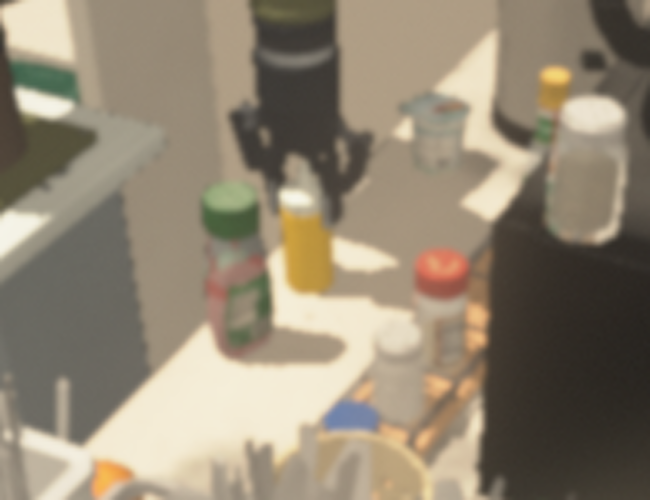

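Mustard (307,240) is held by its collar at 46 mm. The spice jar (440,310) and salt shaker (400,370) stand in the rack.

```bash
python3 -m pendant '0 0 0 0 0 0 -0.3; 0 0 -0.03 0 0 0 -0.3; 0 0 -0.07 0 0 0 -0.3; 0 0.01 -0.10 0 0 0 -0.3; 0 0.04 -0.10 0 0 0 -0.3' 50
python3 -m pendant '0 0.035 0 0 0 0 -0.3; 0 0.07 0 0 0 0 -0.3; 0.002 0.10 0 0 0 0 -0.3; 0.003 0.125 0 0 0 0 -0.3; 0.003 0.134 0 0 0 0 -0.3'
python3 -m pendant '0 0 0 0 0 0 -0.3; 0 0 0 0 0 0 -0.3'; python3 - <<'E'
from h import *
goal([.6175,-.0276,.085],np.pi/2)
E
```

```text
time: 18.35
eef_pos: [0.4831, -0.0311, 0.173]
orientation: [0.707, 0.707, 0.001, 0.001]
contact_force: [1.1, 0.1, -2.4]
gripper_width: 0.0457
finger_force: 53.1
time: 18.98
eef_pos: [0.6173, -0.0279, 0.1697]
orientation: [0.707, 0.707, -0.0, -0.001]
contact_force: [-0.1, 0.5, -2.4]
gripper_width: 0.0454
finger_force: 53.1
time: 19.23
eef_pos: [0.6154, -0.0282, 0.1704]
orientation: [0.707, 0.707, -0.0, -0.001]
contact_force: [-0.2, -0.4, -2.7]
gripper_width: 0.046
finger_force: 53.1
at [ 0.6154 -0.0282  0.1704] shift [0.0005 0.0023 0.0854] turn [-0.0016 -0.0006 -0.    ] q6 1.5248684845854055
```

```bash
python3 -m pendant '0 0.002 0.03 0 0 0 -0.3; 0 0.002 0.055 0 0 0 -0.3; 0 0.002 0.072 0 0 0 -0.3; 0 0.002 0.080 0 0 0 -0.3; 0 0.002 0.082 0 0 0 -0.3'
python3 -m pendant '0 0 0.001 0 0 0 -0.3; 0 0 0.002 0 0 0 -0.3; 0 0 0.003 0 0 0 -0.3; 0 0 0.003 0 0 0 -0.3'; python3 -m pendant '0 0 0.0005 0 0 0 -0.3; 0 0 0.001 0 0 0 -0.3; 0 0 0.001 0 0 0 -0.3'
```

```text
time: 19.85
eef_pos: [0.6182, -0.0281, 0.0886]
orientation: [0.707, 0.707, 0.0, -0.0]
contact_force: [-0.0, 0.2, -2.1]
gripper_width: 0.0457
finger_force: 53.0
time: 20.35
eef_pos: [0.6192, -0.0281, 0.086]
orientation: [0.707, 0.707, 0.001, 0.0]
contact_force: [0.3, -0.0, -0.1]
gripper_width: 0.0462
finger_force: 53.2
time: 20.72
eef_pos: [0.6192, -0.028, 0.0859]
orientation: [0.707, 0.707, 0.001, 0.0]
contact_force: [-2.8, -0.0, 6.8]
gripper_width: 0.0459
finger_force: 54.0
```

```bash
python3 -m pendant '0 0 -0.001 0 0 0 0; 0 0 -0.001 0 0 0 0.3; 0 0 -0.001 0 0 0 0.6; 0 0 -0.02 0 0 0 0.6; 0 0 -0.05 0 0 0 0.8'
python3 -m pendant '0 0 -0.04 0 0 0 1; 0 -0.005 -0.075 0 0 0 1; -0.03 -0.05 -0.08 0 0 0 1; -0.06 -0.10 -0.08 0 0 0 1; -0.09 -0.15 -0.08 0 0 0 1'
python3 -m pendant '-0.021 -0.031 0 0 0 0 1; -0.021 -0.031 0 0 0 0 1; -0.021 -0.031 0 0 0 0 1'; python3 - <<'E'
from h import *
from cell import ctrl
import cv2
goal([.4377,-.139,.124],np.pi/2)
a=[]
for n,(x,y,w,h) in {"side":(210,130,140,100),"top":(200,160,210,130)}.items():
    f=ctrl.grab_frame(n)["image"][y:y+h,x:x+w];f=cv2.resize(f,None,fx=3,fy=3,interpolation=cv2.INTER_CUBIC) if n=="top" else cv2.resize(f,(280,200));a.append(np.pad(f,((0,0),(0,630-f.shape[1]),(0,0))))
cv2.imwrite("pics/v4.png",np.vstack(a))
E
```

```text
time: 21.35
eef_pos: [0.6177, -0.0281, 0.1337]
orientation: [0.707, 0.707, -0.001, -0.001]
contact_force: [0.3, 0.7, 0.1]
gripper_width: 0.0766
finger_force: 0.0
time: 21.98
eef_pos: [0.4676, -0.1189, 0.2145]
orientation: [0.707, 0.707, 0.0, 0.0]
contact_force: [-0.9, -1.3, 0.5]
gripper_width: 0.0856
finger_force: 0.0
time: 22.35
eef_pos: [0.4386, -0.1392, 0.2147]
orientation: [0.707, 0.707, 0.001, 0.0]
contact_force: [0.7, 0.6, 0.3]
gripper_width: 0.0854
finger_force: 0.0
at [ 0.4386 -0.1392  0.2147] shift [ 0.0001 -0.0011  0.0907] turn [ 0.0015 -0.0005 -0.0002] q6 1.2630876278388825
```

View pics/v4.png

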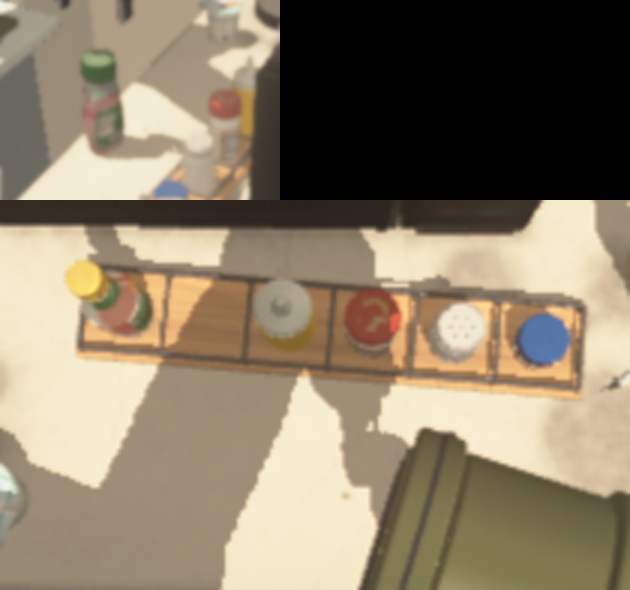

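The row from the hot sauce is now: empty bay, mustard, spice jar, salt shaker, jam jar, all upright. I enlarge the ketchup to estimate its yaw before gripping.

```bash
python3 - <<'E'
from h import *
from cell import ctrl
import cv2
c=np.array([.615,-.0635]);th=-.069
V=lambda x,y:((x+.5)/3+199.5,(y-200+.5)/3+159.5)
for n,a,z in[("must",(280,306),.148),("cin",(372,314),.12),("salt",(461,328),.097),("jam",(544,337),.064),("hot",(86,280),.198),("d1",(165,275),.036),("d1",(160,350),.036),("d2",(250,282),.036),("d2",(246,358),.036)]:
    d=atz("top",*V(*a),z)[:2]-c; print(n,d[0]*np.cos(th)+d[1]*np.sin(th),-d[0]*np.sin(th)+d[1]*np.cos(th))
f=ctrl.grab_frame("side")["image"];s=cv2.imread("pics/side0.png")
k=lambda i:cv2.resize(i[150:212,240:280],(372,576),interpolation=cv2.INTER_LANCZOS4)
cv2.imwrite("pics/k.png",np.hstack([k(s),k(f)]))
# expected silhouettes at height 60mm for yaw
for yaw in np.arange(-.8,.81,.2):
    t=np.linspace(0,6.28,200); r=R.from_euler("z",yaw).apply(np.stack([.023*np.cos(t),.0315*np.sin(t),0*t],1))+[.4377,-.139,.06]
    u=np.array([proj("side",p)for p in r]); lab=proj("side",R.from_euler("z",yaw).apply([.023,0,0])+[.4377,-.139,.06])
    print(round(yaw,1),"width",np.ptp(u[:,0]),"left",(u[:,0].min()-240)*9.3,"right",(u[:,0].max()-240)*9.3,"label",(lab[0]-240)*9.3,"row",(lab[1]-150)*9.3)
E
```

```text
must -0.003442370688130531 0.03663548235179462
cin 7.45310240282673e-05 -0.03444510246843751
salt -0.0022613386225856045 -0.10706902988807507
jam 0.00032729216495585786 -0.17894033529457629
hot -0.002875413374256227 0.17624146773693158
d1 0.03237338995729883 0.14721552990394424
d1 -0.03309922161935687 0.14502830709327708
d2 0.03204251911343572 0.07314936898402992
d2 -0.03411602801521563 0.07059518394586542
-0.8 width 21.478372679098868 left 102.88808370100051 right 302.63694961662003 label 219.62699291341954 row 388.83755344398014
-0.6 width 20.86178693331908 left 105.60198008412124 right 299.6165985639887 label 233.77650576387722 row 385.16189718311665
-0.4 width 19.93710095582827 left 109.82429414113263 right 295.23933303033556 label 246.6464411325142 row 379.9288797862077
-0.2 width 18.818318852427637 left 115.02460351992148 right 290.03496884749853 label 257.71301389696254 row 373.36386172980934
-0.0 width 17.660626101808873 left 120.48866202473874 right 284.7324847715613 label 266.53584839806007 row 365.74577432950474
0.2 width 16.661950276290668 left 125.28617408482485 right 280.2423116543281 label 272.7752667055054 row 357.3932245284243
0.4 width 16.01744239480726 left 128.48014302264002 right 277.4423572943476 label 276.20374901058966 row 348.6494436122713
0.6 width 15.878190919568453 left 129.33672056900878 right 277.0038961209954 label 276.71150100962507 row 339.86704877651414
0.8 width 16.27772164720514 left 127.67303687430557 right 279.0558481933134 label 274.30651200181654 row 331.39344767162794
```

View pics/k.png

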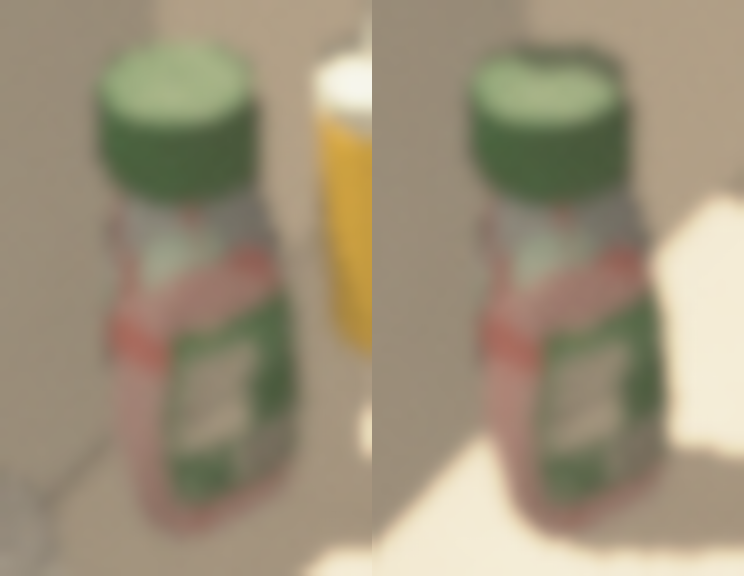

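```bash
python3 - <<'E'
from h import *
K=lambda x,y:((x+.5)/9.3+239.5,(y+.5)/9.3+149.5)
for a,b,z in[((185,532),(285,487),0.003),((180,505),(285,455),.015),((175,335),(285,290),.085)]:
    p,q=atz("side",*K(*a),z),atz("side",*K(*b),z); d=q-p; print(p,q,np.linalg.norm(d),"long-axis yaw",np.arctan2(-d[0],d[1]))
E
```

```text
[ 0.4383 -0.162   0.003 ] [ 0.4554 -0.1285  0.003 ] 0.03766603443093317 long-axis yaw -0.4712105757484842
[ 0.4383 -0.1631  0.015 ] [ 0.4552 -0.1267  0.015 ] 0.040185724688385 long-axis yaw -0.43586296632193067
[ 0.4439 -0.1641  0.085 ] [ 0.462  -0.1294  0.085 ] 0.03917618325106767 long-axis yaw -0.48107892774886996
```

The ketchup's long axis is at about -0.46 rad (three agreeing edges). I pre-turn the tool so that the bottle ends square in the bay with the fingers across the row.

```bash
python3 -m pendant '0 -0.001 0 0 0 0.16 1; 0 -0.001 0 0 0 0.32 1; 0 -0.001 0 0 0 0.46 1; 0 -0.001 0.02 0 0 0.46 1; 0 -0.001 0.05 0 0 0.46 1'
python3 -m pendant '0 0 0.03 0 0 0 1; 0 0 0.041 0 0 0 1; 0 0 0.041 0 0 0 0.6; 0 0 0.041 0 0 0 0.3; 0 0 0.041 0 0 0 0.2'
python3 -m pendant '0 0 0 0 0 0 0; 0 0 0 0 0 0 -0.2; 0 0 0 0 0 0 -0.3; 0 0 0 0 0 0 -0.3; 0 0 0 0 0 0 -0.3' 50
python3 - <<'E'
from h import *
goal([.6225,.0442,.25],1.5)
E
```

```text
time: 23.12
eef_pos: [0.4389, -0.139, 0.1645]
orientation: [0.849, 0.528, 0.001, 0.001]
contact_force: [0.7, -0.6, -1.3]
gripper_width: 0.0856
finger_force: 0.0
time: 23.75
eef_pos: [0.4378, -0.1394, 0.1245]
orientation: [0.85, 0.527, 0.001, 0.001]
contact_force: [0.3, 0.1, 0.4]
gripper_width: 0.0509
finger_force: 0.0
time: 24.38
eef_pos: [0.4379, -0.1395, 0.1247]
orientation: [0.85, 0.527, 0.001, 0.001]
contact_force: [0.2, 0.7, 6.5]
gripper_width: 0.0472
finger_force: 51.6
at [ 0.4379 -0.1395  0.1247] shift [ 0.2467  0.0842 -0.1248] turn [ 0.0028 -0.0005 -0.3893] q6 1.7221065807183134
```

```bash
python3 -m pendant '0 0 0 0 0 0 -0.3; 0 0 -0.03 0 0 0 -0.3; 0 0 -0.07 0 0 -0.13 -0.3; 0 0 -0.10 0 0 -0.26 -0.3; 0 0 -0.10 0 0 -0.39 -0.3' 55
python3 -m pendant '0 0 0 0 0 0 -0.3; 0 0 0 0 0 0 -0.3'
python3 - <<'E'
from h import *
goal([.44,.0442,.225],1.5);goal([.6225,.0442,.225],1.5)
E
```

```text
time: 25.0
eef_pos: [0.4383, -0.1397, 0.226]
orientation: [0.73, 0.683, 0.001, 0.002]
contact_force: [1.4, -0.0, -3.1]
gripper_width: 0.0472
finger_force: 57.6
time: 25.25
eef_pos: [0.4362, -0.139, 0.2229]
orientation: [0.732, 0.681, -0.0, -0.001]
contact_force: [-0.4, -0.3, -1.0]
gripper_width: 0.047
finger_force: 57.6
at [ 0.4362 -0.139   0.2229] shift [ 0.183  -0.0093 -0.002 ] turn [-0.0014 -0.0009 -0.001 ] q6 1.3337953301168408
at [ 0.4362 -0.139   0.2229] shift [ 0.1961  0.1727 -0.0022] turn [-0.0014 -0.0009 -0.001 ] q6 1.3337953301168408
```

```bash
python3 -m pendant '0.045 -0.002 0 0 0 0 -0.3; 0.09 -0.005 0 0 0 0 -0.3; 0.135 -0.007 0 0 0 0 -0.3; 0.183 -0.009 0 0 0 0 -0.3; 0.183 -0.009 0 0 0 0 -0.3'
python3 -m pendant '0.003 0.045 0 0 0 0 -0.3; 0.006 0.09 0 0 0 0 -0.3; 0.009 0.135 0 0 0 0 -0.3; 0.013 0.175 0 0 0 0 -0.3; 0.013 0.181 0 0 0 0 -0.3'
python3 -m pendant '0.013 0 0 0 0 0 -0.3; 0 0 0 0 0 0 -0.3' >/dev/null; python3 -m pendant '-0.013 0 0 0 0 0 -0.3; -0.013 0 0 0 0 0 -0.3' 
python3 - <<'E'
from h import *
goal([.6225,.0450,.155],1.5)
E
```

```text
time: 25.88
eef_pos: [0.4402, 0.0466, 0.223]
orientation: [0.73, 0.683, -0.0, -0.001]
contact_force: [-0.3, -0.8, -1.1]
gripper_width: 0.0473
finger_force: 57.5
time: 26.5
eef_pos: [0.6242, 0.0431, 0.2219]
orientation: [0.732, 0.681, -0.0, -0.0]
contact_force: [0.5, -0.2, -2.1]
gripper_width: 0.0472
finger_force: 57.9
time: 27.0
eef_pos: [0.6204, 0.0301, 0.224]
orientation: [0.732, 0.681, 0.0, -0.0]
contact_force: [0.6, 0.5, -1.5]
gripper_width: 0.0471
finger_force: 57.9
at [0.6204 0.0301 0.224 ] shift [0.015 0.001 0.069] turn [ 0.0001 -0.0003 -0.0011] q6 1.6909300394492597
```

```bash
python3 -m pendant '0.015 0.001 0 0 0 0 -0.3; 0.015 0.001 0 0 0 0 -0.3; 0.015 0.001 0.01 0 0 0 -0.3; 0.015 0.001 0.02 0 0 0 -0.3; 0.015 0.001 0.02 0 0 0 -0.3'
python3 -m pendant '0 0 0 0 0 0 -0.3'
python3 - <<'E'
from h import *
from cell import ctrl
import cv2
goal([.6225,.0450,.155],1.5)
f=ctrl.grab_frame("top")["image"][150:260,180:360];cv2.imwrite("pics/t5.png",cv2.resize(f,None,fx=4,fy=4,interpolation=cv2.INTER_CUBIC))
E
```

```text
time: 27.62
eef_pos: [0.6221, 0.0462, 0.2018]
orientation: [0.731, 0.682, -0.001, -0.001]
contact_force: [-0.4, 0.6, -2.2]
gripper_width: 0.0471
finger_force: 58.0
time: 27.75
eef_pos: [0.6231, 0.0461, 0.2034]
orientation: [0.731, 0.682, 0.0, -0.0]
contact_force: [-0.2, 0.4, -1.3]
gripper_width: 0.0474
finger_force: 58.0
at [0.6231 0.0461 0.2034] shift [-0.0012 -0.0005  0.0484] turn [-0.0004 -0.0004  0.0006] q6 1.7146425172930597
```

View pics/t5.png

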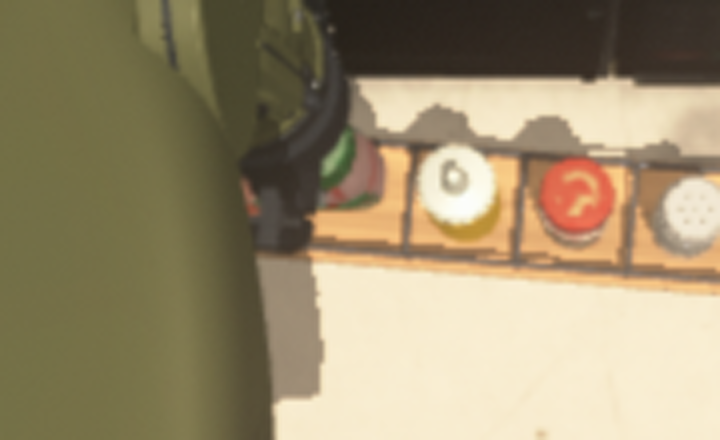

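Ketchup (355,170) hangs over its bay, clear of the divider at u≈408. I descend in stages, checking the force.

```bash
python3 -m pendant '-0.001 -0.0005 0.015 0 0 0 -0.3; -0.001 -0.0005 0.03 0 0 0 -0.3; -0.001 -0.0005 0.038 0 0 0 -0.3; -0.001 -0.0005 0.044 0 0 0 -0.3; -0.001 -0.0005 0.047 0 0 0 -0.3'
python3 -m pendant '0 0 0.002 0 0 0 -0.3; 0 0 0.004 0 0 0 -0.3; 0 0 0.006 0 0 0 -0.3; 0 0 0.008 0 0 0 -0.3; 0 0 0.010 0 0 0 -0.3'
python3 -m pendant '0 0 0 0 0 0 -0.3; 0 0 0.002 0 0 0 -0.3; 0 0 0.004 0 0 0 -0.3; 0 0 0.004 0 0 0 -0.3'
```

```text
time: 28.42
eef_pos: [0.6226, 0.0453, 0.1561]
orientation: [0.731, 0.682, 0.0, -0.0]
contact_force: [-0.1, 0.4, -2.1]
gripper_width: 0.0468
finger_force: 58.0
time: 29.05
eef_pos: [0.6227, 0.0453, 0.1465]
orientation: [0.731, 0.682, 0.0, -0.0]
contact_force: [-0.2, 0.3, -1.6]
gripper_width: 0.047
finger_force: 58.0
time: 29.55
eef_pos: [0.6225, 0.0453, 0.1423]
orientation: [0.731, 0.682, 0.0, -0.0]
contact_force: [-0.5, 0.1, -2.1]
gripper_width: 0.0471
finger_force: 58.0
```

No contact with the wires; about 3 mm to go.

```bash
python3 -m pendant '0 0 0.001 0 0 0 -0.3; 0 0 0.002 0 0 0 -0.3; 0 0 0.003 0 0 0 -0.3; 0 0 0.003 0 0 0 -0.3'
python3 -m pendant '0 0 0.001 0 0 0 -0.3; 0 0 0.0015 0 0 0 -0.3; 0 0 0.0015 0 0 0 -0.3'
```

```text
time: 30.05
eef_pos: [0.6226, 0.0453, 0.1395]
orientation: [0.731, 0.682, 0.0, -0.0]
contact_force: [-0.4, -0.2, -1.0]
gripper_width: 0.0473
finger_force: 58.0
time: 30.42
eef_pos: [0.6229, 0.0454, 0.1388]
orientation: [0.731, 0.682, 0.001, 0.0]
contact_force: [-0.4, -0.1, 2.8]
gripper_width: 0.0474
finger_force: 58.5
```

```bash
python3 -m pendant '0 0 0.0005 0 0 0 -0.3; 0 0 0.0005 0 0 0 0.1; 0 0 0.0005 0 0 0 0.4; 0 0 0.0005 0 0 0 0.6; 0 0 -0.02 0 0 0 0.6'
python3 -m pendant '0 0 -0.04 0 0 0 0.8; 0 0 -0.08 0 0 0 0.8; -0.03 -0.05 -0.08 0 0 0 0.8; -0.08 -0.09 -0.08 0 0 0 0.8; -0.13 -0.13 -0.08 0 0 0 0.8'
python3 -m pendant '-0.06 0 0 0 0 0 0.8; -0.12 0 0 0 0 0 0.8; -0.18 0 0 0 0 0 0.8; -0.2 0 0 0 0 0 0.8; -0.2 0 0 0 0 0 0.8'
python3 - <<'E'
from h import *
from cell import ctrl
import cv2
a=[]
for n,(x,y,w,h) in {"side":(210,100,200,135),"top":(170,160,280,130)}.items():
    f=ctrl.grab_frame(n)["image"][y:y+h,x:x+w];f=cv2.resize(f,None,fx=2.7 if n=="top" else 1.7,fy=2.7 if n=="top" else 1.7,interpolation=cv2.INTER_CUBIC);a.append(np.pad(f,((0,0),(0,760-f.shape[1]),(0,0))))
cv2.imwrite("pics/v6.png",np.vstack(a))
E
```

```text
time: 31.05
eef_pos: [0.6212, 0.0452, 0.1562]
orientation: [0.731, 0.682, -0.001, -0.002]
contact_force: [0.2, -0.5, 0.4]
gripper_width: 0.0684
finger_force: 0.0
time: 31.68
eef_pos: [0.4848, -0.0739, 0.2379]
orientation: [0.731, 0.682, 0.0, 0.0]
contact_force: [0.7, -0.9, -0.2]
gripper_width: 0.0768
finger_force: 0.0
time: 32.3
eef_pos: [0.4718, -0.2735, 0.2374]
orientation: [0.732, 0.681, 0.0, -0.001]
contact_force: [-0.4, 0.6, -0.5]
gripper_width: 0.0769
finger_force: 0.0
```

View pics/v6.png

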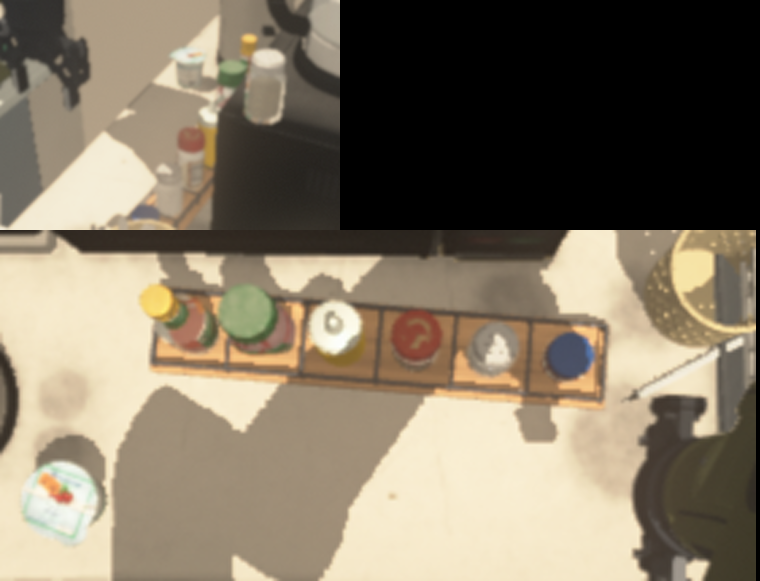

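The top view shows the full row: hot sauce, ketchup (247,313), mustard, spice jar, salt shaker, jam jar. I check the ketchup position numerically and hand in.

```bash
python3 - <<'E'
from h import *
from cell import ctrl
c=np.array([.615,-.0635]);th=-.069;ok=1
for n,a,z,y in[("ket",(247,313),.175,.108),("must",(335,322),.148,.036),("cin",(416,332),.12,-.036),("salt",(493,344),.097,-.108)]:
    d=atz("top",a[0]/2.7+170,(a[1]-230)/2.7+160,z)[:2]-c; v=[d[0]*np.cos(th)+d[1]*np.sin(th),-d[0]*np.sin(th)+d[1]*np.cos(th)-y]; print(n,v); ok&=max(map(abs,v))<.009
if ok: print(ctrl.hand_in())
E
```

```text
ket [np.float64(-0.003384985031408512), np.float64(-0.0018755551040277457)]
must [np.float64(-0.0010890213281816482), np.float64(-0.0016531882869646602)]
cin [np.float64(-0.00011512676173305002), np.float64(0.0005689892367249927)]
salt [np.float64(-0.002131774605882537), np.float64(0.0027406419817347927)]
the job is handed in; nothing more can be done
None
```

The ketchup, mustard, spice jar and salt shaker stand upright in their bays, stepping down from the hot sauce to the jam jar and within about 4 mm of the bay centres by the camera; I handed the job in at about 32 s, and no verdict came back.

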